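# Clip the wheel brush onto the rinse tub

### The arm

A 6-joint arm with a two-finger parallel gripper is mounted at the origin on the work surface. World frame = base frame: x ahead of the robot, y to its left, z up, the work surface at z = 0. Lengths are in m, angles in degrees, forces in N, time in s.
With the tool pointing down it reaches from about 0.325 to 0.775 m from the base axis. Payload 5.5 kg.
Tool frame: the origin (TCP) lies at the centre of the arm's flange, where the gripper is bolted on; the fingertips stand 182 mm ahead of it and the grasp point (between the pads) lies 163 mm ahead of it; z points along the fingers, y is the line along which they close (so a half turn about z gives the same grasp; the last joint's range is limited). The gripper opens to 88 mm and grips with 3 to 60 N. Pads are 20 mm wide; open, the fingers measure 115 mm over their backs; the gripper's body (75 mm by 178 mm) begins 61 mm behind the grasp point.
Start: joints at [67.512, 5.22, 70.514, -0, 104.267, -3.249], TCP at [0.198, 0.567, 0.405] pointing down, gripper open.
Joint ranges: [-164.24, 164.24], [-49.07, 125.15], [9.68, 141.18], [-86.29, 266.29], [3.28, 154.24], [-151.56, 151.56]. Speed limits (degrees/s): [147.25, 147.25, 172.46, 180, 180, 180].

### API

Orientations are given as [roll, pitch, yaw] about the fixed x, y, z axes, in that order (R = Rz(yaw) Ry(pitch) Rx(roll)).
In Python, from station import r gives the robot as it stands. The module is installed in compiled form; this text tells all that it offers. Calls block until the motion is done:
- r.reach(position, orientation): joint-space move of the TCP to a pose.
- r.servo_line(position, rotation=None, speed=0.15): straight line of the TCP; rotation=None keeps the orientation; speed is the mean speed in m/s.
- r.move_joints(angles): joint-space move.
- r.let_go() and r.grab(squeeze=None): open the fingers fully, or close them until they stop; squeeze is the grip in N (None keeps the last).
- r.wait(seconds).
- r.inverse_kinematics(position, orientation): joint angles nearest the present ones, or None.
- r.sense(): the state.
- r.snapshot(name): name is "side" or "top" or "wrist"; returns a dict with "frame" (480x640x3 uint8, red, green, blue), "fx", "fy", "cx", "cy" (pixels), "R" (3x3) and "t" (3): a world point X has camera coordinates R X + t. Camera axes: x right, y down, z forward; pixel columns grow to the right and rows downward; lengths in m; the calibration is good to about 2 mm. A picture is of the moment at which its call begins. There is no depth.
A pose or a line that the arm cannot do raises r.IKError and nothing moves.
- r.hand_in(): hands the job in; it is judged then, once.
The state is a dict: "clock": time; "joints": joint angles; "joint_vel": joint speeds; "joint_torque": joint torques, N m; "tcp_pos": TCP position; "orientation": TCP orientation; "contact_force": force on the tool from outside, world axes, zero at the start; "torque": the same for the moment, N m; "opening": finger opening in m; "gripper_force": force on a finger pad.
Only numpy, scipy, OpenCV 4.12 (cv2) and the standard library are available. Lean on these libraries where they do the work, as an engineer would, in place of code of your own. Each camera call takes 0.05 s, during which the arm holds its last target. There are 200 camera calls.

### The job

Take the green wheel brush out of its slot in the steel rack and hang it by its own spring hook on the teal rinse tub: over the long side nearest the robot, well away from the corners, with the bristle head inside the tub and the spring tongue outside. Press it fully home, until the hook's bridge sits flush on the rim all by itself, but gently: the tub stands on soft rubber feet, so never bear down on it with more than about 20 N. Let go and leave the brush hanging upright, with the tyre gauge, gel jar, bumper guard corner and bell undisturbed.

Things in the scene. Friction and masses are not known exactly. Their poses are not given: they have to be found in the camera images.
- brush: Green wheel brush, 197 mm long, 130 to 210 g, upright in one of the rack's two end slots, hung there by its black splash collar (48 mm in y, from 8 mm on the -x side to 27 mm on the +x side, underside 38 mm below the origin). Origin on the handle's axis, level with the underside of the hook's bridge; z runs up the handle, the hook is on the -x side, the bristles on the +x side.
- brush_hook (a point): Point under the hook's bridge that belongs on the rim's middle: 14.5 mm from the brush's origin towards -x, 6 mm from the handle's face. A steel spring tongue hangs from the bridge's outer end; its crest, 16 mm below the bridge and 4 mm outside this point, leaves a 10 mm mouth at rest. Below, it flares to a 17 mm wide entry ending 32 mm under the bridge. Axes as the brush.
- brush_grip (a point): Point on the handle's axis 55 mm above the underside of the bridge, a good place to grip from above. The handle is a straight bar, 16 mm in x by 24 mm in y, from 18 mm below to 85 mm above the underside of the bridge. Axes as the brush.
- brush_head (a point): On the handle's axis, 86 mm below the brush's origin, in the middle of the 52 mm wide head. The head's end is 112 mm below the origin; it reaches 7 mm from the axis to the hook's side and 24 mm to the bristles' side. Shank above it: 14 x 16 mm. Axes as the brush.
- rack: Steel rack on a low tiled wall 218 mm high, 62 mm behind the tools. Origin on the counter under the middle tool place; y along the wall, -x the open front. Shelf plate top 165 mm high; slots 20 mm wide at y = -80, 0, 80 mm run from the front edge (x = -32 mm) back to x = 14 mm; a 6 mm lip beside them. A tool comes out by lifting it 10 mm or more and drawing it forward 60 mm or more.
- tub_rim (a point): Middle of the top of the rim on the teal tub's long side nearest the robot, 145 mm above the counter. The tub is 300 mm long in y and 200 mm wide; x points into the tub. The rim is 9 mm thick at its top (4.5 mm either side of this point), its inner face upright, its outer skirt 22 mm deep and sloping out to 12 mm total thickness. Inner floor 120 mm below.
- tub (a joint): How far the tub has sunk on its soft rubber feet (m, 0 at rest): several mm under a firm push, and it springs back. The spring hook meets the rim 12 to 17 mm above home and then takes a push growing to between 6 and 14 N (friction varies) to slide on; once the bridge bears on the rim it slides no more and the force climbs steadily past that. Short of home it stays where it is left.
- gauge: Chrome dial tyre gauge standing in the rack's other end slot on a 38 mm collar. Origin at the collar's underside on the stem's axis; the 56 mm dial above it tops out at 73 mm, the stem reaches 75 mm down.
- jar: Purple glass gel jar with an aluminium lid, 68 mm across, 70 mm high, on the counter in front of the tub. Origin under its centre.
- guard: Orange plastic bumper guard corner, an L of two 80 mm legs, 50 mm high, on the counter in front of the rack. Origin on the counter between the legs, 25 mm in from both outer faces.
- bell (a joint): Blue button on top of the bell, travel 6 mm (m, grows as it is pressed).
- bell_base: Blue push button bell fixed to the counter in front of the tub, 80 mm across, 50 mm high with its button. Origin under its centre.
Not all that is in view belongs to the job. Leave any purple look-alike of the brush alone.

How it is judged (in metres and radians):
On the way, in this order (a step that is already met when the one before it is completed fails the run):
1. the brush is out of the rack: clear of its slot and touching the rack no more (x of brush in the frame of rack below -0.05 m and contact force between brush and rack below 0.1 N), for 0.1 s.
2. the hook is over the tub's near long rim and pressed home, bristle head inside the tub (z of brush_hook in the frame of tub_rim between -0.003 and 0.002 m and x of brush_hook in the frame of tub_rim between -0.005 and 0.005 m and y of brush_hook in the frame of tub_rim between -0.11 and 0.11 m and x of brush_head in the frame of tub_rim above 0.006 m), for 0.2 s.
At the end, for the whole second after the job is handed in: the brush hangs on the tub's near long rim, hook home: hook point less than 2 mm above the rim's top, within 5 mm across and 110 mm along of the rim's middle; head inside, upright within 8 degrees, square within 11 degrees, at rest, released (all of step 2 and angle between brush's own z axis and vertical below 0.14 rad and angle between the x axis of brush and the x axis of tub_rim, either way round below 0.2 rad and linear speed of brush below 0.02 m/s and angular speed of brush below 0.2 rad/s); the robot touches nothing.
It fails at once if the tub is pushed down more than 12 mm on its soft feet (about 24 N) (value of joint tub above 0.012 m).
It fails at once if the tyre gauge is disturbed (moved over 15 mm) (distance of gauge from where it was at the start of the episode above 0.015 m).
It fails at once if the gel jar is disturbed (moved over 15 mm) (distance of jar from where it was at the start of the episode above 0.015 m).
It fails at once if the bumper guard corner is disturbed (moved over 15 mm) (distance of guard from where it was at the start of the episode above 0.015 m).
It fails at once if the bell is rung (its button pressed over 3 mm) (value of joint bell above 0.003 m).
It also fails if it takes over 54 s, if anything falls off the work surface, if the arm or the gripper's body presses on something with over 40 N, if the wrist force passes 120 N, or if a joint passes its speed limit or range.

## Working session

There is one attempt and no reset: what is moved stays moved. The work goes in short steps, each a Python script; the robot and the scene stay as the last script left them, time stands still between calls to the robot, and variables do not carry over. Pictures are saved under pics/ and viewed, at most 10 in all, crops included, and the job is handed in when it is done.

```bash
mkdir -p pics; python3 - <<'E'
from station import r
import cv2,numpy as np,pickle
S={}
for n in("side","top","wrist"):
    s=r.snapshot(n);S[n]=s
    cv2.imwrite(f"pics/{n}0.png",s["frame"][:,:,::-1])
    print(n,s["fx"],s["cx"],s["cy"],np.round(-s["R"].T@s["t"],3).tolist(),np.round(s["R"],3).tolist())
pickle.dump(S,open("s0.pkl","wb"))
s=r.sense();print(s["clock"],s["tcp_pos"],s["orientation"],s["opening"],s["contact_force"])
E
```

```text
side 436.6334704526138 320.8967072278269 242.4683286128497 [0.504, 0.617, 0.786] [[-0.993, -0.113, 0.02], [-0.093, 0.69, -0.718], [0.068, -0.715, -0.696]]
top 498.6845968214031 319.26025596853566 238.33313491789474 [0.368, 0.018, 1.313] [[-0.011, -1.0, 0.01], [-0.985, 0.009, -0.171], [0.17, -0.012, -0.985]]
wrist 370.2516315559704 319.3087730753911 238.77119161544664 [0.13, 0.589, 0.383] [[0.329, 0.944, -0.001], [0.911, -0.317, 0.263], [0.248, -0.087, -0.965]]
0.15 [0.19773886 0.56654179 0.40376092] [-1.79916197e+02 -4.65918922e-03  1.60759813e+02] 0.08817228352280998 [ 0.72451105  0.32249571 -0.33214164]
```

View pics/side0.png

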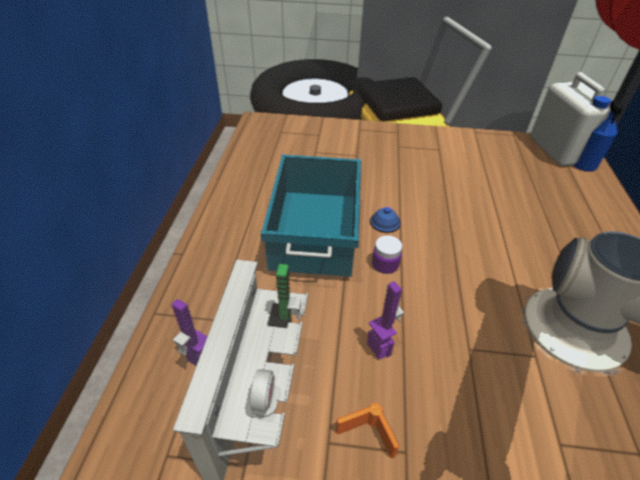

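View pics/top0.png

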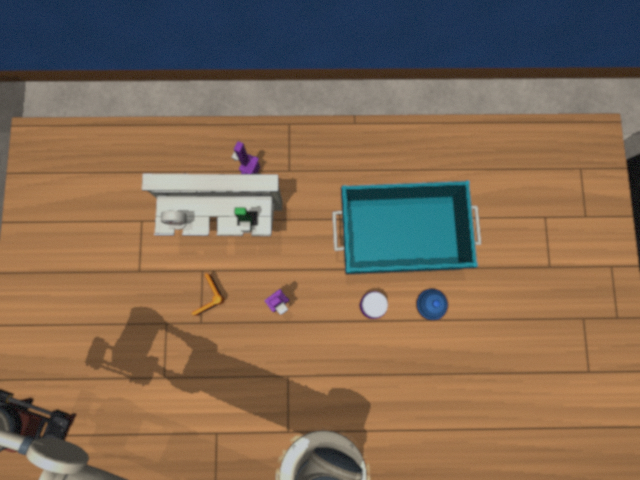

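The side view shows the green brush in the rack's end slot nearest the tub, at about (283,295), with the gauge in the other end slot at about (262,390). In the top view the brush is at (241,212), the tub rim spans (342..477, 182..272), the jar is at (375,304), the bell at (432,303), the guard at (210,297), and the purple look-alikes are at (278,300) and (245,158).

```bash
cat > h.py <<'E'
import numpy as np,cv2
def ray(s,u,v):
    d=s["R"].T@np.array([(u-s["cx"])/s["fx"],(v-s["cy"])/s["fy"],1.0]);return -s["R"].T@s["t"],d
def plane(s,u,v,z):
    o,d=ray(s,u,v);return o+d*(z-o[2])/d[2]
def tri(s1,p1,s2,p2):
    o1,d1=ray(s1,*p1);o2,d2=ray(s2,*p2)
    k=np.linalg.lstsq(np.c_[d1,-d2],o2-o1,rcond=None)[0]
    a,b=o1+k[0]*d1,o2+k[1]*d2;return (a+b)/2,np.linalg.norm(a-b)
def mask(s,lo,hi):
    return cv2.inRange(cv2.cvtColor(s["frame"],cv2.COLOR_RGB2HSV),np.array(lo),np.array(hi))
def proj(s,X):
    c=s["R"]@np.asarray(X)+s["t"];return s["fx"]*c[0]/c[2]+s["cx"],s["fy"]*c[1]/c[2]+s["cy"]
E
python3 - <<'E'
import pickle;from h import *
S=pickle.load(open("s0.pkl","rb"))
for n in("side","top"):
    m=mask(S[n],(50,120,40),(75,255,255))
    k,l,st,c=cv2.connectedComponentsWithStats(m)
    print(n,[(st[i].tolist(),c[i].round(1).tolist()) for i in range(1,k) if st[i][4]>15])
s=S["top"]
m=mask(s,(80,100,40),(100,255,255));k,l,st,c=cv2.connectedComponentsWithStats(m)
i=1+np.argmax(st[1:,4]);print(st[i])
q=cv2.boxPoints(cv2.minAreaRect(np.argwhere(l==i)[:,::-1].astype(np.float32)));print([ (p.round(1).tolist(),plane(s,*p,.145).round(3).tolist()) for p in q])
f=s["frame"]
a=cv2.resize(f[160:250,130:300],None,fx=4,fy=4,interpolation=cv2.INTER_CUBIC)
b=cv2.resize(f[225:285,330:490],(680,255),interpolation=cv2.INTER_CUBIC)
cv2.imwrite("pics/crop1.png",np.vstack([a,b])[...,::-1][:600])
for nm,p,z in(("jar",(375,304),.07),("bell",(432,303),.05),("purp",(278,300),.1),("guard",(217,299),.05)):print(nm,plane(s,*p,z).round(3))
E
```

```text
side [([277, 263, 12, 14, 118], [282.2, 269.2])]
top [([236, 209, 12, 11, 85], [241.1, 213.2])]
[  342   181   135    92 11103]
[([341.5, 186.10000610351562], [0.698, -0.051, 0.145]), ([472.3999938964844, 180.39999389648438], [0.71, -0.37, 0.145]), ([476.20001220703125, 267.20001220703125], [0.497, -0.365, 0.145]), ([345.29998779296875, 272.8999938964844], [0.487, -0.056, 0.145])]
jar [ 0.417 -0.133  0.07 ]
bell [ 0.418 -0.279  0.05 ]
purp [0.428 0.105 0.1  ]
guard [0.434 0.262 0.05 ]
```

View pics/crop1.png

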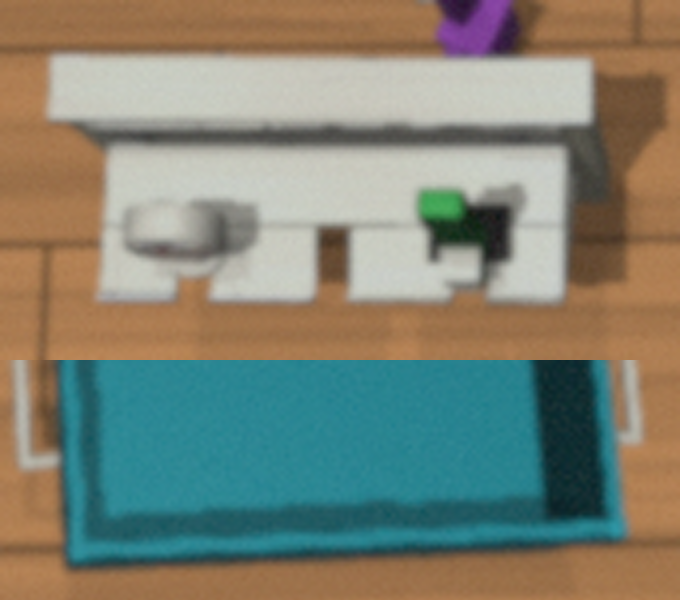

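Crop: the brush's green top face is at (240.5,211), its white hook faces the front at (245,227), and the rack's front edge runs (154,235)–(271,235). The tub's near rim runs (346,272)–(477,267). Next I take a closer wrist look at the brush, then at the rim.

```bash
cat > look1.py <<'E'
import pickle;from h import *
from station import r
S=pickle.load(open("s0.pkl","rb"));s=S["top"]
A=plane(s,154.2,235,.165);B=plane(s,271.2,235,.165);d=A-B
yaw=np.degrees(np.arctan2(-d[0],d[1]));print("front",A,B,"len",np.hypot(*d[:2]),"yaw",yaw)
P=plane(s,240.5,211.2,.288);print("brush",P,"tri",tri(S["side"],(283,267),s,(240.5,212)))
r.reach([P[0],P[1],.288+.163+.10],[180,0,90+yaw])
w=r.snapshot("wrist");pickle.dump(w,open("w1.pkl","wb"))
cv2.imwrite("pics/w1.png",w["frame"][:,:,::-1]);t=r.sense();print(t["clock"],t["tcp_pos"],t["orientation"],t["joints"])
E
python3 look1.py
```

```text
front [0.57813332 0.3890142  0.165     ] [0.57555547 0.11659319 0.165     ] len 0.2724332064660001 yaw -0.5421589989024429
brush [0.60475901 0.17076455 0.288     ] tri (array([0.60302243, 0.17031264, 0.29088202]), np.float64(0.0012614466890792466))
2.3083 [0.60446673 0.17183593 0.55073933] [-1.79971268e+02 -4.84245805e-03  8.95654519e+01] [1.27647621e+01 1.51985474e+01 4.41558339e+01 1.31090792e-02
 1.20672485e+02 1.32059937e+01]
```

View pics/w1.png

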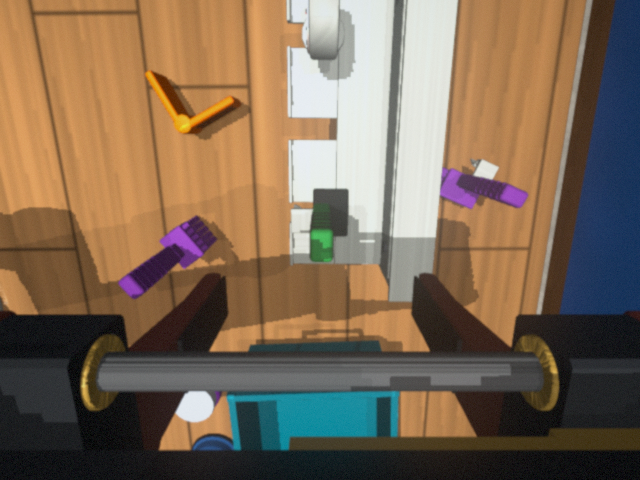

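Wrist view: the handle's bright top face is at about (321,243), in the slot with the hook at (302,235) on the front side. There is free space all round it.

```bash
cat > grasp.py <<'E'
import pickle;from h import *
from station import r
w=pickle.load(open("w1.pkl","rb"))
m=mask(w,(50,120,110),(75,255,255));k,l,st,c=cv2.connectedComponentsWithStats(m);i=1+np.argmax(st[1:,4])
rc=cv2.minAreaRect(np.argwhere(l==i)[:,::-1].astype(np.float32));print(st[i],rc)
x0,y0,ww,hh=st[i][:4]
for p in((x0,y0),(x0+ww,y0),(x0,y0+hh),(x0+ww,y0+hh)):print(plane(w,*p,.288).round(4))
P=plane(w,*rc[0],.288);print("top",P)
if not(abs(P[0]-.604)<.012 and abs(P[1]-.171)<.012):raise SystemExit("off")
yaw=-.54
r.reach([P[0],P[1],.49],[180,0,90+yaw])
r.servo_line([P[0],P[1],.203+.055+.163],speed=.12)
r.grab(30);t=r.sense();print("grab",t["clock"],t["tcp_pos"],t["opening"],t["gripper_force"],t["contact_force"])
p=np.array(t["tcp_pos"]);r.servo_line(p+[0,0,.02],speed=.05)
t=r.sense();print("lift",t["opening"],t["contact_force"],t["torque"])
w=r.snapshot("side");cv2.imwrite("pics/s2.png",cv2.resize(w["frame"][200:340,200:360],(800,600))[:,:,::-1]) if 0 else cv2.imwrite("pics/s2.png",cv2.resize(w["frame"][180:360,200:360],(533,600))[:,:,::-1])
E
python3 grasp.py
```

```text
[311 230  21  31 462] ((321.0, 245.0), (30.0, 20.0), 90.0)
[0.5987 0.1827 0.288 ]
[0.6128 0.1826 0.288 ]
[0.5984 0.1606 0.288 ]
[0.6129 0.1605 0.288 ]
top [0.60535919 0.17208641 0.288     ]
grab 4.4833 [0.60536926 0.1720934  0.42097219] 0.01601973928560764 29.990113377571106 [ 0.70202708  0.09704048 -0.02569182]
lift 0.01598103535959166 [  1.23723319  -0.50273443 -11.02006142] [ 0.00596478 -0.35383538 -0.06857557]
```

View pics/s2.png

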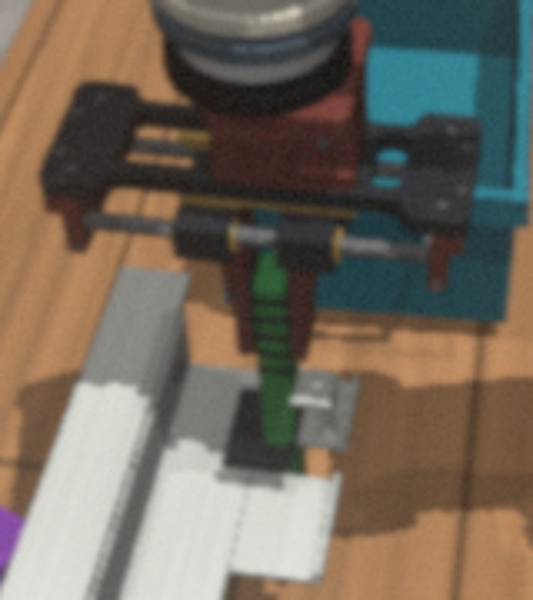

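The brush is gripped, with the fingers on both handle faces and the collar lifted. The −11 N says the 52 mm head has touched the underside of the plate, so the lift was too high. I lower it to about 13 mm and recheck.

```bash
python3 - <<'E'
from station import r
import numpy as np
z0=.42097
for h in(.016,.013):
    p=np.array(r.sense()["tcp_pos"]);print(p[2]-z0);p[2]=z0+h;r.servo_line(p,speed=.04);r.wait(.2)
    t=r.sense();print(h,t["tcp_pos"],t["opening"],t["contact_force"].round(2),t["torque"].round(3))
E
```

```text
0.018683873763174208
0.016 [0.60544448 0.17208735 0.43813791] 0.016117541010621465 [-0.48  0.34 -1.64] [-0.039  0.056  0.005]
0.017167907505156565
0.013 [0.60543997 0.17209663 0.43396679] 0.016043417574859616 [-0.84  0.11 -1.51] [-0.096  0.089 -0.04 ]
```

```bash
cat > carry.py <<'E'
import pickle;from h import *
from station import r
p=np.array(r.sense()["tcp_pos"]);y=np.radians(-.54)
p[:2]-=.10*np.array([np.cos(y),np.sin(y)]);r.servo_line(p,speed=.12);r.wait(.25)
t=r.sense();print("out",t["clock"],t["tcp_pos"],t["contact_force"].round(2),t["opening"])
p[2]=.55;r.servo_line(p,speed=.25)
r.reach([.508,-.19,.55],[180,0,91.8])
r.wait(.2);w=r.snapshot("wrist");s=r.snapshot("side");t=r.snapshot("top");pickle.dump((w,s,t),open("w3.pkl","wb"))
cv2.imwrite("pics/w3.png",w["frame"][:,:,::-1])
t=r.sense();print(t["clock"],t["tcp_pos"],t["orientation"],t["contact_force"].round(2),t["torque"].round(3),t["opening"])
E
python3 carry.py
```

```text
out 7.2167 [0.50588723 0.17299238 0.4336091 ] [-0.6   1.01 -1.9 ] 0.015935008808014524
9.5417 [ 0.50817262 -0.1894153   0.55007809] [1.79989041e+02 8.78626796e-04 9.18584378e+01] [ 0.74 -0.47 -1.52] [-0.076  0.02   0.007] 0.015925663616047525
```

View pics/w3.png

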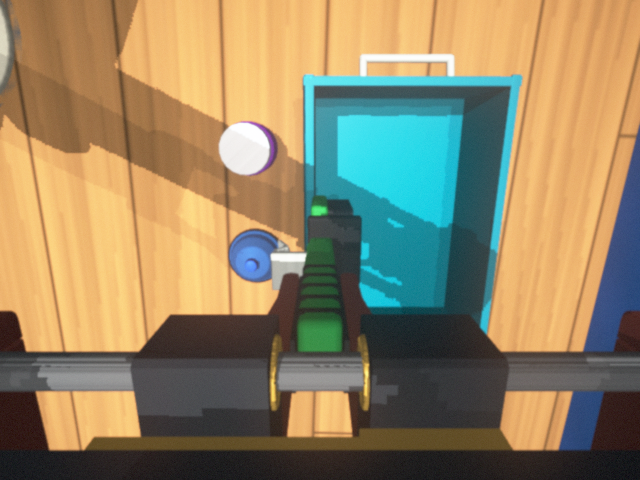

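The rim strip runs down columns ~304–314 over rows 80–200, with its corner at (304,76). The brush is held upright with the hook (290,268) on the robot's side. I measure the strip's edges next.

```bash
python3 - <<'E'
import pickle;from h import *
w,s,t=pickle.load(open("w3.pkl","rb"))
f=w["frame"].astype(int)
for v in(110,140,170,190):print(v,[tuple(f[v,u]) for u in range(300,320)] if v in(110,170) else "")
E
```

```text
110 [(np.int64(237), np.int64(180), np.int64(119)), (np.int64(233), np.int64(177), np.int64(116)), (np.int64(214), np.int64(161), np.int64(116)), (np.int64(129), np.int64(124), np.int64(112)), (np.int64(80), np.int64(135), np.int64(145)), (np.int64(88), np.int64(195), np.int64(212)), (np.int64(101), np.int64(232), np.int64(242)), (np.int64(100), np.int64(235), np.int64(245)), (np.int64(100), np.int64(236), np.int64(245)), (np.int64(95), np.int64(233), np.int64(243)), (np.int64(96), np.int64(232), np.int64(243)), (np.int64(94), np.int64(231), np.int64(242)), (np.int64(92), np.int64(223), np.int64(235)), (np.int64(82), np.int64(183), np.int64(203)), (np.int64(75), np.int64(125), np.int64(135)), (np.int64(72), np.int64(123), np.int64(132)), (np.int64(77), np.int64(148), np.int64(159)), (np.int64(78), np.int64(153), np.int64(164)), (np.int64(78), np.int64(152), np.int64(166)), (np.int64(75), np.int64(153), np.int64(166))]
140 
170 [(np.int64(156), np.int64(118), np.int64(85)), (np.int64(153), np.int64(119), np.int64(84)), (np.int64(144), np.int64(113), np.int64(86)), (np.int64(114), np.int64(103), np.int64(87)), (np.int64(71), np.int64(98), np.int64(100)), (np.int64(58), np.int64(115), np.int64(127)), (np.int64(61), np.int64(135), np.int64(149)), (np.int64(58), np.int64(144), np.int64(158)), (np.int64(62), np.int64(149), np.int64(161)), (np.int64(62), np.int64(151), np.int64(164)), (np.int64(61), np.int64(147), np.int64(162)), (np.int64(57), np.int64(149), np.int64(161)), (np.int64(61), np.int64(146), np.int64(160)), (np.int64(58), np.int64(130), np.int64(143)), (np.int64(51), np.int64(100), np.int64(108)), (np.int64(51), np.int64(112), np.int64(124)), (np.int64(59), np.int64(141), np.int64(157)), (np.int64(55), np.int64(149), np.int64(163)), (np.int64(58), np.int64(149), np.int64(165)), (np.int64(59), np.int64(151), np.int64(165))]
190
```

```bash
python3 - <<'E'
import pickle;from h import *
w,s,t=pickle.load(open("w3.pkl","rb"))
f=w["frame"][...,1].astype(float);P=[];W=[]
for v in range(88,192,2):
    g=f[v-1:v+2,300:318].mean(0);mx=np.median(g[7:12]);th=.77*mx
    i=next(i for i in range(2,9) if g[i]>=th and f[v,300+i]>0 and w["frame"][v,300+i,0]<.75*g[i]);a=300+i-1+(th-g[i-1])/(g[i]-g[i-1])
    j=next(j for j in range(10,18) if g[j]<th);b=300+j-1+(g[j-1]-th)/(g[j-1]-g[j])
    A=plane(w,a,v,.145);B=plane(w,b,v,.145);W.append(B[0]-A[0]);P.append((A+B)/2)
P=np.array(P);k=np.polyfit(P[:,1],P[:,0],1);print("width",np.median(W),np.std(W),"x=",k,"yaw",np.degrees(np.arctan(-k[0])),"resid",np.std(P[:,0]-np.polyval(k,P[:,1])),"x at -.19,-.21",np.polyval(k,[-.19,-.21]))
print("corner",plane(w,304.5,76,.145))
m=mask(w,(50,120,60),(75,255,255));rows=np.arange(322,352,4)
for v in rows:
    u=np.flatnonzero(m[v]);print(v,u.min(),u.max(),end="; ")
T=np.array([.50817,-.18942,.55008]);print("\nproj handle top",[np.round(proj(w,T+[dx,dy,-.163+.03]),1).tolist() for dx in(-.008,.008) for dy in(-.012,.012)])
print("hook bridge outer", np.round(proj(w,T+[-.0195,0,-.218]),1),np.round(proj(w,T+[-.0145,0,-.218]),1))
E
```

```text
width 0.008154085346362805 0.00028399456107547165 x= [-0.03276925  0.49163335] yaw 1.8768682368067797 resid 8.716783635128277e-05 x at -.19,-.21 [0.4978595  0.49851489]
corner [ 0.48958292 -0.06124911  0.145     ]
322 299 341; 326 299 342; 330 298 341; 334 298 341; 338 298 341; 342 298 341; 346 298 341; 350 299 340; 
proj handle top [[295.4, 381.6], [296.6, 319.8], [340.7, 382.9], [344.2, 321.2]]
hook bridge outer [284.8 267.2] [293.6 267.5]
```

The checks agree. The projected handle matches within 0.3 px, the rim width is 8.2 mm against 9, and the rim yaw is 1.9° by both views. I go over the rim, then press down in 1 mm steps under force watch.

```bash
cat > press.py <<'E'
import pickle;from h import *
from station import r
yaw=1.88;y=-.20;ex=np.array([np.cos(np.radians(yaw)),np.sin(np.radians(yaw))])
rim=np.array([np.polyval([-.03277,.49163],y),y]);X=rim+.016*ex
r.grab(60)
r.reach([*X,.53],[180,0,90+yaw])
zt=lambda h:.145+.218+h
r.servo_line([*X,zt(.03)],speed=.12);r.wait(.2)
t=r.sense();base=np.array(t["contact_force"]);print("base",t["clock"],base.round(2),np.array(t["tcp_pos"])-[*X,zt(.03)])
H=[]
for h in np.arange(.022,-.0125,-.001):
    r.servo_line([*X,zt(h)],speed=.02);t=r.sense();F=t["contact_force"]-base
    H.append((round(h*1e3),round((t["tcp_pos"][2]-.363)*1e3,1),*F.round(1)))
    if F[2]>12 or abs(F[0])>10:break
for q in H:print(*q)
print(t["clock"],t["opening"],t["torque"].round(2))
s=r.snapshot("side");w=r.snapshot("wrist");pickle.dump((s,w),open("w4.pkl","wb"))
cv2.imwrite("pics/p4.png",np.hstack([cv2.resize(s["frame"][150:300,240:400],(400,375)),cv2.resize(w["frame"][150:390,190:446],(400,375))])[:,:,::-1])
E
python3 press.py
```

```text
base 11.5 [ 0.81 -0.26 -1.16] [ 4.10324074e-05 -3.05147480e-05  7.01106772e-04]
22 21.8 -1.4 0.5 -0.2
21 21.0 -0.6 -0.5 -0.7
20 20.0 -1.3 -0.1 0.4
19 19.1 -1.8 -0.0 0.7
18 18.2 -2.1 -0.4 2.4
17 17.2 -4.8 0.9 3.5
16 16.2 -5.0 0.1 5.3
15 15.4 -6.3 -0.5 6.1
14 14.6 -6.4 0.3 7.0
13 13.9 -5.8 0.0 9.0
12 13.2 -7.7 0.4 10.2
11 12.5 -7.0 1.0 11.1
10 11.9 -7.7 0.8 12.2
15.05 0.01580193583938171 [0.13 2.08 0.03]
```

View pics/p4.png

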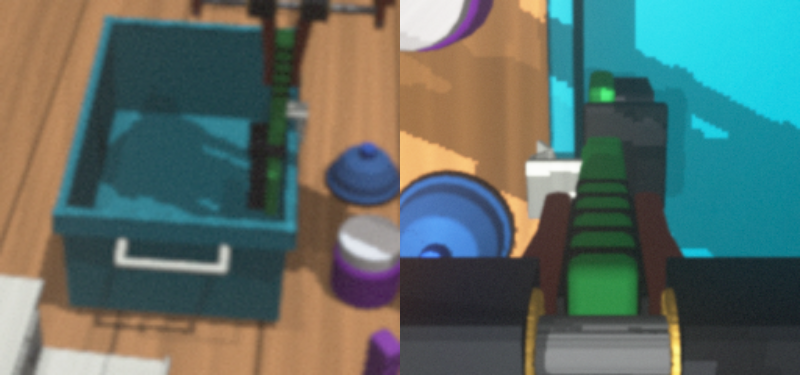

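The hook straddles the rim, with the tongue just outside at (545,150) in the right half and the head inside the tub. The −7.7 N in x shows the tongue is pulling the arm outward, so I sit slightly too far in. I shift about 1.5 mm outward and then continue pressing.

```bash
cat > press2.py <<'E'
from h import *
from station import r
import sys
dx,fmax=float(sys.argv[1]),float(sys.argv[2])
base=np.array([0.,0,-1.5]);p=np.array(r.sense()["tcp_pos"])
z=.373 if len(sys.argv)<4 else float(sys.argv[3])
tgt=np.array([p[0]+dx,p[1],z]);r.servo_line(tgt,speed=.01)
for i in range(32):
    r.wait(.05);t=r.sense();F=t["contact_force"]-base
    print(round((t["tcp_pos"][0]-.498)*1e3,1),round((tgt[2]-.363)*1e3,1),round((t["tcp_pos"][2]-.363)*1e3,1),*F.round(1))
    if F[2]>fmax:break
    tgt[2]-=.001;r.servo_line(tgt,speed=.02)
print(t["clock"],tgt[2],t["torque"].round(2))
E
python3 press2.py -.0017 16
```

```text
13.8 10.0 9.5 -5.1 -0.9 3.4
13.8 9.0 8.4 -5.6 0.3 4.4
13.8 8.0 7.4 -5.2 -0.2 4.8
13.7 7.0 6.5 -5.9 -0.6 4.4
13.7 6.0 5.5 -5.7 0.2 5.1
13.6 5.0 4.5 -7.0 0.1 5.5
13.6 4.0 3.6 -7.2 0.4 5.5
13.6 3.0 2.7 -7.7 -0.4 5.3
13.6 2.0 1.9 -7.6 -0.1 6.8
13.5 1.0 1.0 -7.3 -1.4 6.5
13.5 0.0 0.2 -8.9 -0.3 7.9
13.5 -1.0 -0.6 -8.4 -0.4 8.8
13.4 -2.0 -1.5 -8.6 0.3 9.5
13.4 -3.0 -2.3 -8.1 -0.5 10.4
13.4 -4.0 -3.2 -8.1 -1.2 9.8
13.4 -5.0 -4.0 -9.1 -0.9 10.8
13.4 -6.0 -4.8 -9.1 -0.6 11.6
13.3 -7.0 -5.6 -9.0 -1.0 12.1
13.3 -8.0 -6.3 -10.5 0.3 13.5
13.3 -9.0 -7.0 -10.1 0.0 15.2
13.2 -10.0 -7.6 -10.3 0.6 15.4
13.2 -11.0 -8.3 -11.3 0.4 17.7
21.875 0.352 [ 0.18  2.91 -0.07]
```

The force slope rose from 0.6 N/mm (sliding) to about 2 N/mm (the tub's own stiffness) from 13 N on, so the bridge bears on the rim and is home. I unload until the force is near zero, check, then look.

```bash
cat > unload.py <<'E'
import pickle;from h import *
from station import r
p=np.array(r.sense()["tcp_pos"]);z=.352
for i in range(14):
    z+=.001;p[2]=z;r.servo_line(p,speed=.02);r.wait(.05);t=r.sense();F=t["contact_force"]+[0,0,1.5]
    print(round((t["tcp_pos"][2]-.363)*1e3,1),*F.round(1))
    if F[2]<1.5:break
r.wait(.3);w=r.snapshot("wrist");s=r.snapshot("side");pickle.dump((w,s),open("w5.pkl","wb"))
cv2.imwrite("pics/p5.png",np.hstack([cv2.resize(s["frame"][150:300,290:400],(330,450)),cv2.resize(w["frame"][150:390,190:430],(450,450))])[:,:,::-1])
print(r.sense()["clock"])
E
python3 unload.py
```

```text
-7.4 -7.8 0.8 16.0
-6.8 -8.0 0.9 14.1
-6.1 -7.4 0.5 12.9
-5.4 -6.9 -0.9 12.7
-4.8 -7.2 0.4 11.2
-4.1 -6.4 0.4 9.7
-3.5 -5.7 -0.1 8.4
-2.8 -5.6 -0.6 6.2
-2.1 -5.0 -0.3 4.1
-1.4 -3.9 -2.2 3.5
-0.5 -4.7 -2.4 0.9
25.575
```

View pics/p5.png

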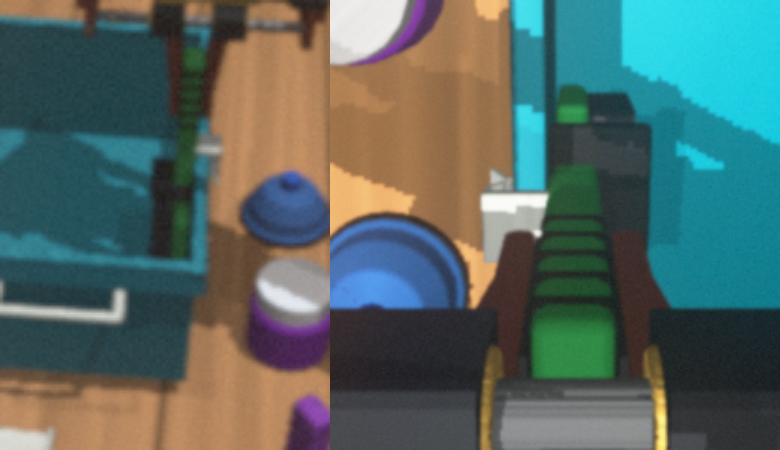

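The fully unloaded tool stands at −0.5 mm, matching the rim height, with the hook over the rim and the head inside. I release, retreat and check the hang.

```bash
cat > rel.py <<'E'
import pickle;from h import *
from station import r
r.let_go();r.wait(.3)
p=np.array(r.sense()["tcp_pos"])
r.servo_line(p+[0,0,.13],speed=.12);r.wait(.5)
w=r.snapshot("wrist");s=r.snapshot("side");t=r.snapshot("top");pickle.dump((w,s,t),open("w6.pkl","wb"))
cv2.imwrite("pics/p6.png",np.hstack([cv2.resize(s["frame"][150:300,290:400],(330,450)),cv2.resize(w["frame"][120:360,190:430],(450,450))])[:,:,::-1])
q=r.sense();print(q["clock"],q["tcp_pos"],q["contact_force"].round(2))
# handle top by two views
def top(c,lo):
    m=mask(c,(50,100,lo),(75,255,255));k,l,st,ce=cv2.connectedComponentsWithStats(m);i=1+np.argmax(st[1:,4]);return st[i],ce[i]
for n,c in(("wrist",w),("side",s)):print(n,*top(c,110),*top(c,40))
print("expected top face",[np.round(proj(w,np.array([.5112+a,-.2+b,.23])),1).tolist() for a in(-.008,.008) for b in(-.012,.012)])
for h in(0,.015):print("side proj top",np.round(proj(s,[.5112,-.2,.23+h]),1),"bridge outer",np.round(proj(s,[.493,-.2,.147+h]),1))
E
python3 rel.py
```

```text
28.9417 [ 0.51115266 -0.19946802  0.4930468 ] [-0.85  0.18 -0.11]
wrist [308 229  23  33 705] [319.09929078 244.80283688] [ 308  204   24   59 1029] [319.19630709 236.20894072]
side [352 168   6   5  26] [354.5 170. ] [348 193   7  18  84] [350.95238095 201.32142857]
expected top face [[307.5, 262.4], [308.4, 228.6], [330.6, 263.1], [332.1, 229.4]]
side proj top [354.3 168.2] bridge outer [359.5 198.3]
side proj top [354.8 162.5] bridge outer [360.  193.2]
```

View pics/p6.png

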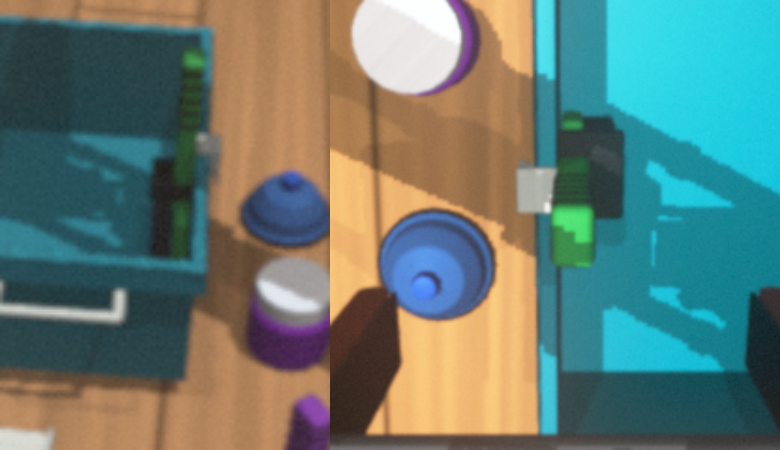

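Released, the brush hangs upright. In the wrist view its top face (308–331, 229–262) matches the projected home pose (308–331, 229–263), and the side view puts its top at row 168–172 against 168.2 expected for home. The bell and jar are undisturbed.

```bash
python3 -c "
from station import r
print(r.hand_in())"
```

```text
the job is handed in; nothing more can be done
None
```

The green brush is out of the rack and hangs released on the tub's near long rim, upright by the camera checks. The hook appears fully home, judged from the press forces (peak about 18 N) and those checks. I handed the job in at about 29 s; no verdict came back.

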